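# Load a dental cast and start the curing station

### The job

Seat the plaster dental cast that stands loose on the bench flat and square in the D-shaped pocket of the curing station, teeth up, and let go of it; plaster chips, so set it down gently rather than dropping it or forcing it. Then start the station: turn the black start knob on the grey control box clockwise (seen from above) all the way to its stop, pause there for a moment, and let it spring fully back. Leave the other things on the bench where they are.

Things in the scene. Friction and masses are not known exactly. Their poses are not given: they have to be found in the camera images.
- cast: Cream plaster cast, alone on the bench (not in rack or articulator), 0.24 kg. D-shaped base 70 long (x), 60 wide, 30 high; teeth rise to 39. Origin: centre of the underside, z up. Heel at x = -35; flat parallel sides y = +-30 from x = -35 to +5; round end (radius 30 about x = +5) to +35. Grasp across the sides at x = -7, high, fingertips 12 above its underside to clear the pocket rim.
- station: Curing station, fixed: white plate 170 x 130 x 22 with a raised aluminium rim (9 thick, 10 high) that forms the pocket, and at its -x end, by the pocket's straight side, a white lamp housing 120 wide with an amber window, from x = -108 to x = -72, 67 high. Origin on the bench, straight below the pocket's centre; z up.
- pocket (a point): Centre of the pocket floor, 22 above the bench. The pocket is a D like the cast's outline, 2 wider all round, 10 deep, open on top. It takes the cast one way only: the cast's x, y, z along this point's; x points to the round end, away from the lamp housing. Seated, the cast's origin is at this point.
- control_box: Grey control box, fixed, 120 x 120 x 50 high, with the knob in the middle of its top; two black ticks on the top mark where the knob's white-marked end points at rest and at the stop. Origin: centre of its underside; z up.
- knob (a joint): Angle of the start knob: 0 at rest, grows clockwise seen from above, 1.1 rad (63 degrees) at the stop. A spring (about 0.06 Nm at rest, 0.21 Nm at the stop) turns it back to 0 when it is let go.
- knob_grip (a point): On the knob's vertical axis, 81 above the bench: TCP height for a grip from above. The knob is a black upright bar 64 long (this point's x axis, turning with it), 16 thick (y), from 57 to 91 above the bench, on a black disc of radius 34 whose top is 57 above the bench.
- wax_knife: Bystander: wax knife with a brown handle, 170 long, 14 wide, lying on the bench between the task's things, about along x. Origin: underside, about the middle.
- brush: Bystander: black-handled brush, 170 long, 13 wide, lying on the bench between the task's things, about along x. Origin: underside, about the middle.
- jar: Bystander: closed glass jar, 60 diameter, 75 high, beyond the task's things. Origin: underside, about the middle.
- handpiece: Bystander: grey pencil-like grinding handpiece, 150 long, 24 thick, lying beyond the task's things. Origin: underside, about the middle.
- floss_box: Bystander: white flat rounded box, 45 x 60 x 20, on the left side (+y). Origin: underside, about the middle.
- articulator: Bystander: white and black articulator (jaw-like stand) with two casts mounted in it, 150 x 100, 146 high, on the right side (-y). Origin: underside, about the middle.
Mind the look-alikes: they are no part of the job. What is meant by the cast is not orange, turquoise or yellow, and is the larger of those in its own colour.

How it is judged:
By the outcome, as a careful person would: the job done as asked, in the order asked, and still so for the second after the job is handed in, with the robot touching nothing.
It also fails if it takes over 58 s, if anything falls off the work surface, if the arm or the gripper's body presses on something with over 40 N, if the wrist force passes 120 N, or if a joint passes its speed limit or range.

### The arm

A 7-joint arm with a two-finger parallel gripper is mounted at the origin on the work surface. World frame = base frame: x ahead of the robot, y to its left, z up, the work surface at z = 0. Lengths are in m, angles in degrees, forces in N, time in s.
With the tool pointing down it reaches from about 0.425 to 0.875 m from the base axis. Payload 4.7 kg.
Tool frame: the origin (TCP) lies between the finger pads, 19 mm behind the fingertips; this is the grasp point; z points along the fingers, y is the line along which they close (so a half turn about z gives the same grasp; the last joint's range is limited). The gripper opens to 87 mm and grips with 3 to 60 N. Pads are 19 mm wide; open, the fingers measure 117 mm over their backs; the gripper's body (75 mm by 190 mm) begins 51 mm behind the grasp point.
Start: joints at [0.808, 18.392, -4.016, 83.108, 1.295, 78.541, -3.26], TCP at [0.65, -0, 0.241] pointing down, gripper open.
Joint ranges: [-163.93, 163.93], [-17.29, 119.83], [-79.2, 71.16], [3.27, 140.29], [-89.18, 269.18], [5.43, 117.66], [-154.24, 154.24]. Speed limits (degrees/s): [147.25, 147.25, 180, 180, 180, 180, 180].

### API

Orientations are given as [roll, pitch, yaw] about the fixed x, y, z axes, in that order (R = Rz(yaw) Ry(pitch) Rx(roll)).
In Python, from cell import get_obs, cams, ticket, finder gives the robot as it stands.
- The arm moves only by the shell command python3 -m creep 'ROWS' [FORCE]. ROWS is text: rows parted by semicolons, each of 5 numbers parted by spaces: the shift along the world's x, y, z in m, then the turn about the world's z in degrees, then the finger opening in m, from 0 to 0.087. A call has 1 to 8 rows; each row shifts and turns the commanded pose from where the row before left it; what a row does not reach is not made up. A row lasts 1/8 s, in which the tool goes at most 62.5 mm and 10.7 degrees, less where a joint would pass 70% of its speed; a pose out of reach is approached as far as the arm can. A call with a gripper value outside its range is refused whole. The fingers move at their own pace and stop on an object; FORCE is the grip in N (left out, the last holds). Time passes only in rows, so rows that do not move let the fingers close. It gives the time, the measured TCP pose, the force, the opening and the grip force at its end, in the units of the state.
- get_obs(): the state, without advancing time (a new reading comes with each control period).
- cams.read_camera(name): name is "scene" or "side" or "wrist"; returns the picture (384x512x3 uint8, red, green, blue); there is no depth.
- cams.calibration(name): a dict with "fx", "fy", "cx", "cy" (pixels), "extrinsics" (4x4, takes a point from world to camera coordinates). Camera axes: x right, y down, z forward; pixel columns grow to the right and rows downward; lengths in m; the calibration is good to about 2 mm. The wrist camera is an equidistant fisheye: a pixel r from the principal point sees the ray r / f radians off the axis. A picture is of the moment at which its call begins: read the wrist's pose just before it. calibration takes no time and is no camera call; for the wrist camera it gives the pose at the moment of the call.
- ticket.sign_off(): hands the job in; it is judged then, once.
Trained networks look in the newest picture that a camera, given by its name, has taken for a name from the list of things; names that differ only in an ending like _2 or _b are one class to them, and where a whole thing is asked for, a point or a joint stands for the part that bears it (a point fixed in the world has none). Each returns a list of dicts, best first, with "p" (0 to 1); they miss things now and then, are a little off and sometimes report something else, mostly with a low value. They report only what shows in the picture. A call takes as long as a camera call. They do not tell look-alikes from the thing itself.
- finder.masks_of(name, camera): "mask" (384x512 bool, what is visible of it) and "xy" ([column, row] in pixels, amid what is visible of it).
- finder.tip_of(name, camera): "xy" ([column, row] in pixels: a listed point, or the origin of a listed thing).
The state is a dict: "time_s": time; "qpos": joint angles; "joint_velocities": joint speeds; "effort": joint torques, N m; "tool_pos": TCP position; "tool_rot": TCP orientation; "force": force on the tool from outside, world axes, zero at the start; "wrist_torque": the same for the moment, N m; "grip_width": finger opening in m; "grasp_force": force on a finger pad.
Only numpy, scipy, OpenCV 4.12 (cv2) and the standard library are available. Lean on these libraries where they do the work, as an engineer would, in place of code of your own. Each camera call takes 0.05 s, during which the arm holds its last target. There are 200 camera calls.

## Working session

There is one attempt and no reset: what is moved stays moved. The work goes in short steps, Python scripts to look and compute and a shell command to move; the robot and the scene stay as the last step left them, time stands still between calls to the robot, and variables do not carry over. Pictures are saved under pics/ and viewed, at most 10 in all, crops included, and the job is handed in when it is done.

```bash
mkdir -p pics; ls; cat > h.py <<'E'
import numpy as np, cv2
from cell import get_obs, cams, ticket, finder
def ray(c,px):
    k=cams.calibration(c) if isinstance(c,str) else c
    T=np.array(k["extrinsics"]); x=(px[0]-k["cx"])/k["fx"]; y=(px[1]-k["cy"])/k["fy"]
    if c=="wrist":
        r=np.hypot(x,y); s=np.sin(r)/r if r>1e-9 else 1; d=np.array([x*s,y*s,np.cos(r)])
    else: d=np.array([x,y,1.])
    R=T[:3,:3]; return -R.T@T[:3,3], R.T@d
def at(c,px,z):
    o,d=ray(c,px); return (o+d*(z-o[2])/d[2]).round(4)
def proj(c,P):
    k=cams.calibration(c);T=np.array(k["extrinsics"]);p=T[:3,:3]@np.asarray(P,float)+T[:3,3]
    if c=="wrist":
        n=np.hypot(p[0],p[1]); a=np.arctan2(n,p[2])/max(n,1e-9); u=p[:2]*a
    else: u=p[:2]/p[2]
    return np.array([u[0]*k["fx"]+k["cx"],u[1]*k["fy"]+k["cy"]])
def save(c,f):
    im=cams.read_camera(c); cv2.imwrite(f"pics/{f}.png",im[...,::-1]); return im
E
python3 - <<'E'
from h import *
ims=[save(c,c+"0") for c in("scene","side","wrist")]
for c in("scene","side","wrist"):
    print(c,(-np.array(cams.calibration(c)["extrinsics"])[:3,:3].T@np.array(cams.calibration(c)["extrinsics"])[:3,3]).round(3))
    for n,z in(("cast",0),("pocket",.022),("station",0),("knob_grip",.081),("control_box",0)):
        for r in finder.tip_of(n,c): print(n,round(r["p"],2),np.round(r["xy"],1),at(c,r["xy"],z))
cv2.imwrite("pics/a.png",np.hstack([ims[0],ims[1]])[...,::-1][:, :])
a=cv2.resize(np.hstack([ims[0],ims[1]]),(800,300)); b=cv2.resize(ims[2],(400,300))
cv2.imwrite("pics/a.png",np.vstack([a,np.hstack([b,b*0])])[...,::-1])
E
```

```text
pics
scene [1.188 0.819 1.437]
cast 0.77 [296.  175.4] [ 0.3614 -0.1065  0.    ]
cast 0.7 [238.  166.9] [ 0.5392 -0.2858 -0.    ]
cast 0.51 [223.7 190.7] [ 0.659  -0.2084  0.    ]
cast 0.5 [246.2 225.4] [ 0.6772 -0.0115  0.    ]
pocket 0.84 [272.6 207.1] [ 0.5507 -0.0129  0.022 ]
station 0.57 [270.7 207.1] [ 0.5471 -0.0302  0.    ]
knob_grip 0.79 [328.1 256.5] [0.5414 0.3064 0.081 ]
control_box 0.66 [327.8 267.9] [0.5342 0.3119 0.    ]
control_box 0.5 [274.  206.2] [ 0.5335 -0.0264  0.    ]
control_box 0.27 [270.9 208.3] [ 0.5499 -0.0248  0.    ]
side [ 0.337 -0.976  1.121]
cast 0.91 [268.4 273.7] [ 0.553  -0.2918  0.    ]
cast 0.79 [303.1 266.3] [ 0.6647 -0.295   0.    ]
cast 0.69 [247.4 207. ] [ 0.5591 -0.0093  0.    ]
cast 0.67 [195.  246.4] [ 0.3527 -0.1285  0.    ]
cast 0.6 [297.9 240.2] [ 0.6823 -0.1947  0.    ]
cast 0.54 [283.5 202.6] [ 0.6876 -0.0238  0.    ]
pocket 0.92 [245.9 203.2] [ 0.5541 -0.0098  0.022 ]
station 0.72 [248.1 208.4] [ 0.5598 -0.0163  0.    ]
knob_grip 0.5 [219.8 135.4] [0.5325 0.3061 0.081 ]
control_box 0.68 [221.  151.1] [0.5319 0.3078 0.    ]
wrist [0.65  0.071 0.386]
cast 0.94 [286.3 173.7] [ 0.6918 -0.011   0.    ]
cast 0.91 [261.4 293.6] [ 0.6604 -0.2004  0.    ]
pocket 0.86 [179.7 181.5] [ 0.5534 -0.0163  0.022 ]
station 0.63 [182.5 179.8] [ 0.5517 -0.0193  0.    ]
```

View pics/a.png

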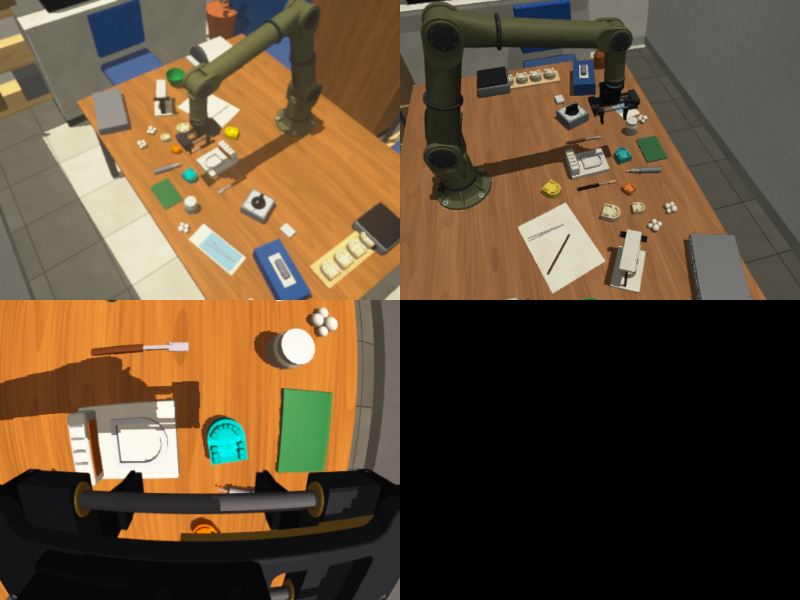

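```bash
python3 - <<'E'
from h import *
s=cv2.imread("pics/side0.png"); c=cv2.imread("pics/scene0.png")
f=lambda im,x,y:cv2.resize(im[y:y+75,x:x+100],(400,300),interpolation=cv2.INTER_CUBIC)
cv2.imwrite("pics/b.png",np.vstack([np.hstack([f(s,235,230),f(c,190,140)]),np.hstack([f(s,190,100),f(c,275,225)])]))
E
```

```text
(no output)
```

View pics/b.png

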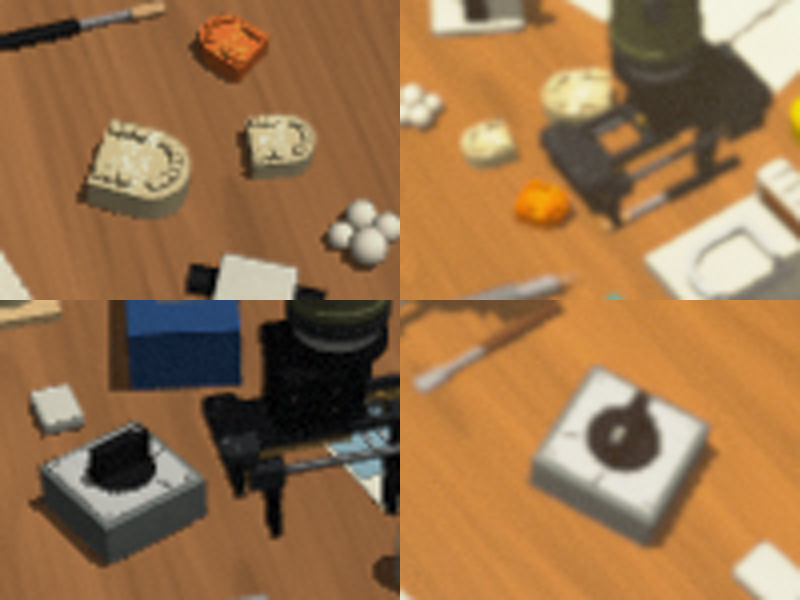

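Candidates for the cast: large cream at side (268,272), small cream (305,266), orange (293,242), turquoise (283,203), yellow (195,246), plus those in the rack and articulator. The crop shows that the large cream one at (268,272) is the cast, with its round end toward about +x. The knob box is turned in yaw. I'll move the wrist camera over the cast.

```bash
python3 -m creep '-0.014 -0.05 0.01 0 0.087;-0.014 -0.05 0.01 0 0.087;-0.014 -0.05 0.01 0 0.087;-0.014 -0.05 0.01 0 0.087;-0.014 -0.05 0 0 0.087;-0.015 -0.05 0 0 0.087;-0.015 -0.05 0 0 0.087;0 0 0 0 0.087' 20
python3 - <<'E'
from h import *
im=save("wrist","w1"); o=get_obs(); print(o["tool_pos"],o["tool_rot"],o["time_s"])
for n,z in(("cast",0),("pocket",.022)):
    for r in finder.tip_of(n,"wrist"): print(n,round(r["p"],2),np.round(r["xy"],1),at("wrist",r["xy"],z))
for r in finder.masks_of("cast","wrist"):
    m=r["mask"]; print(m.sum(), r["xy"])
# rectify: top-down map at z=.03 and z=0 
k=cams.calibration("wrist")
def top(im,x0,x1,y0,y1,z,s=2000):
    xs=np.arange(x0,x1,1/s);ys=np.arange(y1,y0,-1/s)
    X,Y=np.meshgrid(xs,ys);T=np.array(k["extrinsics"]);P=np.stack([X,Y,X*0+z],-1)@T[:3,:3].T+T[:3,3]
    n=np.hypot(P[...,0],P[...,1]);a=np.arctan2(n,P[...,2])/n
    return cv2.remap(im,(P[...,0]*a*k["fx"]+k["cx"]).astype(np.float32),(P[...,1]*a*k["fy"]+k["cy"]).astype(np.float32),cv2.INTER_CUBIC)
t=top(im,.45,.65,-.36,-.21,.03)
cv2.imwrite("pics/w1t.png",np.hstack([t,cv2.resize(im,(400,300))])[...,::-1])
E
```

```text
time_s: 1.9
tool_pos: [0.5465, -0.3564, 0.2811]
tool_rot: [-179.9, 0.2, 89.4]
force: [0.4, 0.3, -0.0]
grip_width: 0.0866
grasp_force: 0.0
[ 0.54851919 -0.3527021   0.281121  ] [-1.79971303e+02  3.60189086e-02  8.97115276e+01] 1.95
cast 0.73 [337.7 121.6] [ 0.6705 -0.2912  0.    ]
cast 0.71 [130.9  14.1] [ 0.3624 -0.1183  0.    ]
cast 0.64 [330.7  50. ] [ 0.6591 -0.1856  0.    ]
cast 0.57 [259.1 118.7] [ 0.5559 -0.2896  0.    ]
1035 [338.5, 122.1]
2254 [258.9, 118.0]
1448 [126.7, 15.9]
961 [336.3, 51.1]
```

View pics/w1t.png

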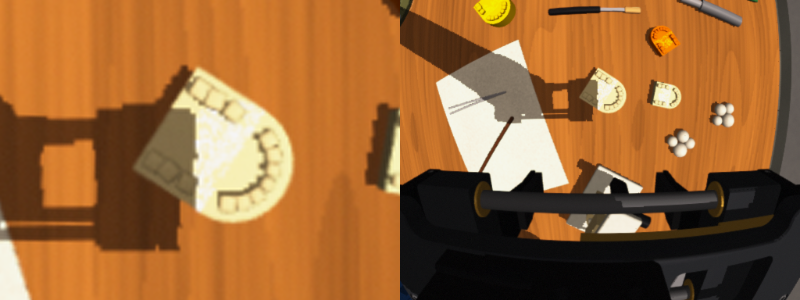

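The cast lies at about (0.562,-0.287). Its heel corners are at map pixels (195,67) and (135,167), 58 mm apart, and its yaw is about -31°. Next I'll fit its outline and look at the pocket from above.

```bash
cat >> h.py <<'E'
from scipy.optimize import minimize
def top(im,x0,x1,y0,y1,z,s=2000,c="wrist"):
    k=cams.calibration(c);xs=np.arange(x0,x1,1/s);ys=np.arange(y1,y0,-1/s)
    X,Y=np.meshgrid(xs,ys);T=np.array(k["extrinsics"]);P=np.stack([X,Y,X*0+z],-1)@T[:3,:3].T+T[:3,3]
    n=np.hypot(P[...,0],P[...,1]);a=np.arctan2(n,P[...,2])/n if c=="wrist" else 1/P[...,2]
    return cv2.remap(im,(P[...,0]*a*k["fx"]+k["cx"]).astype(np.float32),(P[...,1]*a*k["fy"]+k["cy"]).astype(np.float32),cv2.INTER_CUBIC)
def D(g=0):
    t=np.linspace(-np.pi/2,np.pi/2,25); r=.03+g
    return np.array([[-.035-g,-r]]+[[.005+r*np.cos(a),r*np.sin(a)] for a in t]+[[-.035-g,r]])
def pose(p,v,x,y,yaw,z):
    c,s=np.cos(yaw),np.sin(yaw); return np.c_[x+c*v[:,0]-s*v[:,1],y+s*v[:,0]+c*v[:,1],np.full(len(v),z)]
def fit(c,mask,x0,z0=0):
    def sil(q):
        P=np.vstack([pose(0,D(),*q[:2],q[2],z0),pose(0,D(),*q[:2],q[2],z0+.03),pose(0,D()*.85,*q[:2],q[2],z0+.038)])
        u=np.array([proj(c,p) for p in P]); h=cv2.convexHull((u*16).round().astype(np.int32))
        m=np.zeros((384*4,512*4),np.uint8); cv2.fillConvexPoly(m,(h//4).astype(np.int32),1); return m
    M=cv2.resize(mask.astype(np.uint8),(2048,1536),interpolation=cv2.INTER_LINEAR)
    M=(cv2.resize(mask.astype(np.float32),(2048,1536))>.5)
    f=lambda q:1-((sil([q[0],q[1],q[2]])>0)&M).sum()/((sil(q)>0)|M).sum()
    sim=np.array([x0,np.add(x0,[.006,0,0]),np.add(x0,[0,.006,0]),np.add(x0,[0,0,.1])])
    r=minimize(f,x0,method="Nelder-Mead",options=dict(initial_simplex=sim,xatol=2e-4,fatol=1e-4)); return r.x[:2].round(4),np.degrees(r.x[2]).round(1),round(r.fun,3)
E
python3 - <<'E'
from h import *
cams.read_camera("wrist"); cams.read_camera("side")
for c,px in(("wrist",(259,118)),("side",(268,272))):
    for r in finder.masks_of("cast",c):
        if np.hypot(*np.subtract(r["xy"],px))<12: print(c,r["p"],r["xy"],r["mask"].sum(),fit(c,r["mask"],[.56,-.287,-.54]))
E
python3 -m creep '0.002 0.052 0 0 0.087;0.002 0.052 0 0 0.087;0.002 0.052 0 0 0.087;0 0.052 0 0 0.087;0 0.052 0 0 0.087;0 0 0 0 0.087;0 0 0 0 0.087' | sed -n 1,3p
python3 - <<'E'
from h import *
im=save("wrist","w2")
for n,z in(("pocket",.022),("station",0),("knob_grip",.081)):
    for r in finder.tip_of(n,"wrist"): print(n,round(r["p"],2),np.round(r["xy"],1),at("wrist",r["xy"],z))
t=top(im,.44,.64,-.09,.06,.032); t2=top(im,.44,.64,-.09,.06,.022)
cv2.imwrite("pics/w2t.png",cv2.resize(np.vstack([np.hstack([t,t2]),np.hstack([cv2.resize(im,(400,300)),top(im,.43,.63,.23,.38,.05)])]),(800,600))[...,::-1])
E
```

```text
time_s: 3.12
tool_pos: [0.556, -0.0899, 0.2815]
tool_rot: [180.0, 0.1, 90.1]
pocket 0.88 [255.3 109.6] [ 0.5565 -0.0183  0.022 ]
station 0.6 [252.6 111. ] [ 0.5527 -0.0203  0.    ]Traceback (most recent call last):
  File "<stdin>", line 5, in <module>
  File "h.py", line 40, in fit
    r=minimize(f,x0,method="Nelder-Mead",options=dict(initial_simplex=sim,xatol=2e-4,fatol=1e-4)); return r.x[:2].round(4),np.degrees(r.x[2]).round(1),round(r.fun,3)
    res = _minimize_neldermead(fun, x0, args, callback, bounds=bounds,
                               **options)
    fxcc = func(xcc)
    fx = function(np.copy(x), *(wrapper_args + args))
  File "h.py", line 38, in <lambda>
    f=lambda q:1-((sil([q[0],q[1],q[2]])>0)&M).sum()/((sil(q)>0)|M).sum()
                                                       ~~~^^^
  File "h.py", line 34, in sil
    u=np.array([proj(c,p) for p in P]); h=cv2.convexHull((u*16).round().astype(np.int32))
                ~~~~^^^^^
  File "h.py", line 13, in proj
    k=cams.calibration(c);T=np.array(k["extrinsics"]);p=T[:3,:3]@np.asarray(P,float)+T[:3,3]
ValueError: time passes only in moves, steps and waits
```

View pics/w2t.png

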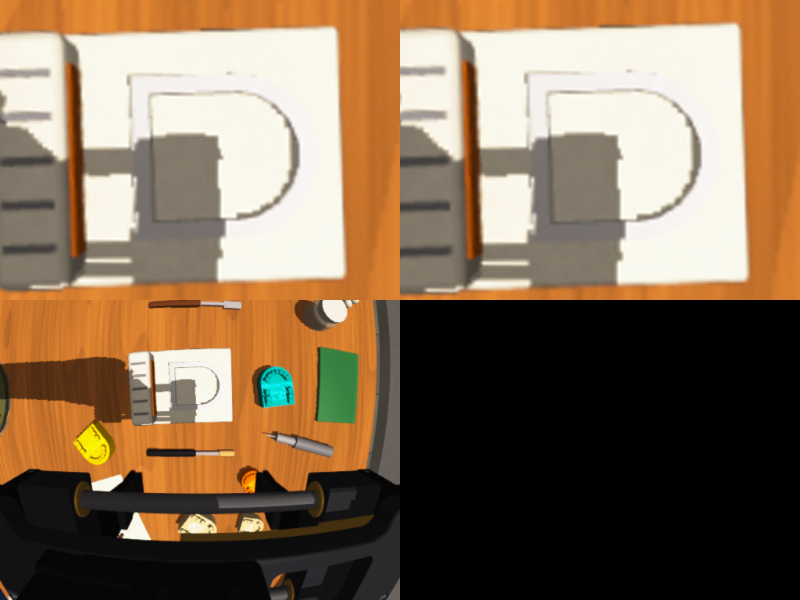

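Pocket (map at z=0.032): inner edge from columns 152 to 298 and rows 93 to 221. That makes it 73 x 64 mm, centred near (0.5525,-0.018), with a yaw of about +1.7°. I'll refine that with an edge fit, then return to refit the cast.

```bash
python3 - <<'E'
s=open('h.py').read()
s=s.replace("def ray","_K={}\ndef cal(c):\n    if c not in _K: _K[c]=cams.calibration(c)\n    return _K[c]\ndef ray",1)
s=s.replace("cams.calibration(c) if isinstance(c,str) else c","cal(c)").replace("k=cams.calibration(c)","k=cal(c)")
s+='''
def fitpocket(im,x0,z=.032):
    b=(x0[0]-.06,x0[0]+.06,x0[1]-.05,x0[1]+.05)
    t=cv2.cvtColor(top(im,*b,z,4000),cv2.COLOR_RGB2GRAY)
    k=cv2.morphologyEx(cv2.GaussianBlur(t,(0,0),2),cv2.MORPH_BLACKHAT,np.ones((25,25)))
    k=cv2.GaussianBlur(k.astype(np.float32).clip(0,40),(0,0),5)
    d=D(.002); d=np.vstack([d,d[:1]]); d=np.vstack([a+(c-a)*s for a,c in zip(d,d[1:]) for s in np.linspace(0,1,max(2,int(np.hypot(*(c-a))/.001)),endpoint=False)])
    def f(q):
        P=pose(0,d,*q,z); return -cv2.remap(k,((P[:,0]-b[0])*4000).astype(np.float32)[None],((b[3]-P[:,1])*4000).astype(np.float32)[None],cv2.INTER_LINEAR).mean()
    r=min((minimize(f,[x0[0]+dx,x0[1]+dy,x0[2]],method="Nelder-Mead",options=dict(initial_simplex=np.add([x0[0]+dx,x0[1]+dy,x0[2]],np.vstack([[0,0,0],np.diag([.002,.002,.03])])))) for dx in(-.002,0,.002) for dy in(-.002,0,.002)),key=lambda r:r.fun)
    return r.x[:2].round(4),np.degrees(r.x[2]).round(1),r.fun
'''
open('h.py','w').write(s)
E
python3 - <<'E'
from h import *
im=cams.read_camera("wrist"); 
for z in(.032,.022): print(z,fitpocket(im,[.5525,-.018,.03],z))
cams.read_camera("side")
for r in finder.masks_of("cast","side"):
    if np.hypot(*np.subtract(r["xy"],(268,272)))<12: print(r["p"],r["xy"],r["mask"].sum(),fit("side",r["mask"],[.56,-.287,-.54]))
E
python3 -m creep '0 -0.052 0 0 0.087;0 -0.052 0 0 0.087;0 -0.052 0 0 0.087;0 -0.052 0 0 0.087;0 -0.052 0 0 0.087;0 0 0 0 0.087;0 0 0 0 0.087' | sed -n 1,3p
python3 - <<'E'
from h import *
im=save("wrist","w3");print(get_obs()["tool_pos"])
for r in finder.masks_of("cast","wrist"):
    if np.hypot(*np.subtract(r["xy"],proj("wrist",[.56,-.287,.02])))<12: print(r["p"],r["xy"],r["mask"].sum(),fit("wrist",r["mask"],[.56,-.287,-.54]))
E
```

```text
0.032 (array([ 0.5517, -0.0159]), np.float64(2.2), np.float64(-20.575180053710938))
0.022 (array([ 0.5517, -0.0154]), np.float64(2.1), np.float64(-21.7078857421875))
0.67 [268.7, 270.2] 466 (array([ 0.5553, -0.301 ]), np.float64(-30.9), np.float64(0.076))
time_s: 4.35
tool_pos: [0.556, -0.3498, 0.2809]
tool_rot: [-180.0, -0.1, 90.0]
[ 0.55647722 -0.34878793  0.28109916]
0.68 [250.4, 127.1] 2248 (array([ 0.5587, -0.2962]), np.float64(-32.6), np.float64(0.042))
```

```bash
python3 - <<'E'
from h import *
im=save("wrist","w4");print(get_obs()["tool_pos"])
for r in finder.masks_of("cast","wrist"):
    if np.hypot(*np.subtract(r["xy"],proj("wrist",[.56,-.29,.02])))<12: f=fit("wrist",r["mask"],[.56,-.29,-.54]);print(f)
t=top(im,.51,.61,-.3375,-.2625,.03,4000)
t=cv2.resize(top(im,.5,.62,-.335,-.245,.03,5000),(600,450)).copy()
for q,col in((( *f[0],np.radians(f[1])),(0,0,255)),):
    P=pose(0,D(),*q,.03); cv2.polylines(t,[np.c_[(P[:,0]-.5)*5000,(-.245-P[:,1])*5000].astype(np.int32)],True,col,1)
cv2.imwrite("pics/w4t.png",t[...,::-1])
E
```

```text
[ 0.55672603 -0.34827161  0.28141458]
(array([ 0.5578, -0.298 ]), np.float64(-33.1), np.float64(0.034))
```

View pics/w4t.png

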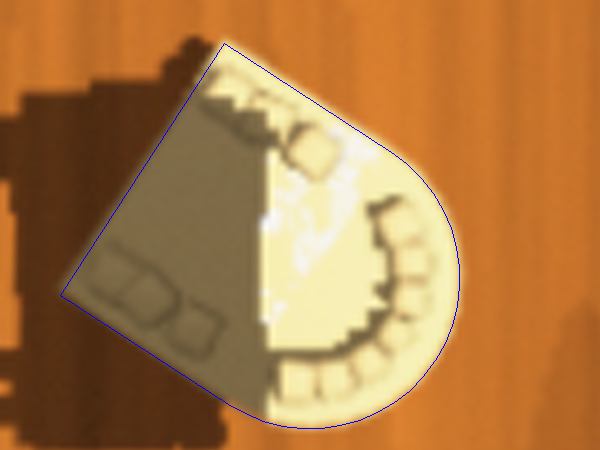

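```bash
python3 - <<'E'
from h import *
for c in("wrist","side"):
    cams.read_camera(c)
    for r in finder.masks_of("articulator",c):
        ys,xs=np.nonzero(r["mask"]); h=cv2.convexHull(np.c_[xs,ys].astype(np.int32))[:,0]
        print(c,round(r["p"],2)); 
        for z in(0,.14):
            W=np.array([at(c,p,z) for p in h]); print(z,W.min(0),W.max(0)); 
    
E
```

```text
wrist 0.83
0 [ 0.4734 -0.608   0.    ] [ 0.6526 -0.436   0.    ]
0.14 [ 0.5005 -0.4995  0.14  ] [ 0.6208 -0.384   0.14  ]
side 0.74
0 [ 0.4756 -0.6072  0.    ] [ 0.6556 -0.3771  0.    ]
0.14 [ 0.4583 -0.6532  0.14  ] [ 0.6159 -0.4518  0.14  ]
```

```bash
python3 -m creep '-0.001 0.010 -0.025 9.5 0.087;-0.001 0.010 -0.025 9.5 0.087;-0.001 0.010 -0.025 9.5 0.087;-0.001 0.010 -0.025 9.5 0.087;-0.001 0.010 -0.025 9.5 0.087;0 0.005 -0.025 9.5 0.087;0 0 0 0 0.087;0 0 0 0 0.087'; python3 -c "
from h import *
import time
for i in range(3): cams.read_camera('side'); o=get_obs(); print(o['tool_pos'].round(4) if hasattr(o['tool_pos'],'round') else o['tool_pos'],o['tool_rot'])
print(o['qpos'])
for r in finder.masks_of('cast','side'):
    print(r['xy'],fit('side',r['mask'],[.5578,-.298,-.58]) if abs(r['xy'][0]-268)<9 else '')"
```

```text
time_s: 5.75
tool_pos: [0.5515, -0.2957, 0.1324]
tool_rot: [180.0, 0.1, 146.8]
force: [0.3, 0.1, 0.6]
grip_width: 0.087
grasp_force: 0.0
[ 0.5518 -0.2959  0.1328] [1.79993669e+02 1.44797368e-01 1.46849081e+02]
[ 0.5518 -0.2959  0.1329] [1.79992799e+02 1.53871689e-01 1.46873880e+02]
[ 0.5517 -0.2958  0.1328] [1.79992744e+02 1.46750629e-01 1.46897622e+02]
[26.95967924 19.44754366 -1.4621908  94.44110601  0.5461201  65.97173244
 82.25739009]
[270.3, 272.6] (array([ 0.5561, -0.3026]), np.float64(-27.8), np.float64(0.268))
[195.1, 243.9] 
[296.4, 239.6] 
[289.2, 200.0] 
[303.4, 264.7]
```

```bash
python3 -m creep '0 0.0015 -0.035 0 0.087;0 0 -0.03 0 0.087;0 0 -0.02 0 0.087;0 0 -0.015 0 0.087;0 0 0 0 0.087;0 0 0 0 0.087' 20; python3 -c "
from h import *
im=save('wrist','w5');a=save('side','s5');cv2.imwrite('pics/w5c.png',np.hstack([cv2.resize(im,(400,300)),cv2.resize(a[215:305,210:330],(400,300),interpolation=cv2.INTER_CUBIC)])[...,::-1])
"
```

```text
time_s: 6.7
tool_pos: [0.5518, -0.2939, 0.0323]
tool_rot: [180.0, 0.1, 147.0]
force: [0.2, 0.5, 0.3]
grip_width: 0.0868
grasp_force: 0.0
```

View pics/w5c.png

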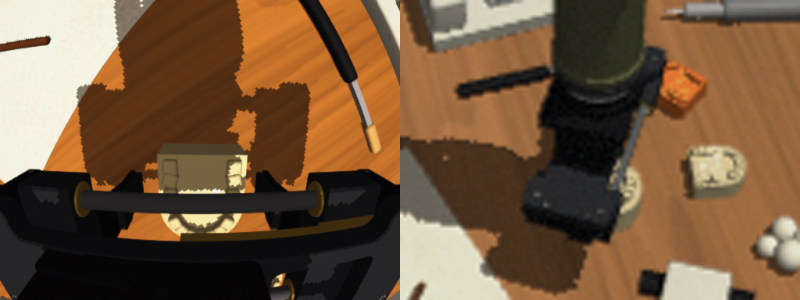

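The cast sits square and centred between the fingers, with its heel toward the camera at (202,155) in the left half. I'll close on it.

```bash
python3 -m creep '0 0 -0.001 0 0.07;0 0 0 0 0.05;0 0 0 0 0.05;0 0 0 0 0.05;0 0 0 0 0.05;0 0 0 0 0.05' 20; python3 -m creep '0 0 0.005 0 0.05;0 0 0.02 0 0.05;0 0 0.03 0 0.05;0 0 0.03 0 0.05;0 0 0.03 0 0.05;0 0 0 0 0.05'
```

```text
time_s: 7.55
tool_pos: [0.5512, -0.2932, 0.0304]
tool_rot: [180.0, -0.0, 147.0]
force: [0.3, 1.1, 1.2]
grip_width: 0.0598
grasp_force: 20.0
time_s: 8.3
tool_pos: [0.553, -0.2948, 0.1494]
tool_rot: [180.0, 0.4, 147.0]
force: [0.1, -1.0, -2.9]
grip_width: 0.06
grasp_force: 20.0
```

```bash
python3 -m creep '-0.001 0.03 0 5 0.05;-0.001 0.045 0 6 0.05;-0.001 0.05 0 6 0.05;-0.001 0.05 0 6 0.05;-0.001 0.05 0 6 0.05;-0.002 0.035 0 6 0.05;0 0.018 0 0 0.05;0 0 0 0 0.05'; python3 -m creep '0 0 0 0 0.05;0 0 0 0 0.05;0 0 0 0 0.05'|sed -n 2,3p
python3 - <<'E'
from h import *
im=save("wrist","w6");o=get_obs();print(o["tool_pos"],o["tool_rot"]);tp=o["tool_pos"]
s=save("side","s6");c=save("scene","c6")
for cam in("side","scene"):
    for r in finder.masks_of("cast",cam):
        e=proj(cam,[tp[0]+.007,tp[1],tp[2]-.015])
        if np.hypot(*np.subtract(r["xy"],e))<14: print(cam,r["p"],r["xy"],e,r["mask"].sum(),fit(cam,r["mask"],[tp[0]+.007,tp[1],.037],tp[2]-.031))
# heel top edge as seen by wrist: map at cast top height
zt=tp[2]-.031+.03
print("heel exp", tp[0]+.007-.035)
t=top(im,tp[0]-.06,tp[0]+.04,tp[1]-.0375,tp[1]+.0375,zt,4000)
cv2.imwrite("pics/w6t.png",np.hstack([t,cv2.resize(im,(400,300))])[...,::-1])
E
```

```text
time_s: 9.3
tool_pos: [0.5441, -0.0152, 0.1451]
tool_rot: [-180.0, -0.0, -178.0]
force: [-0.6, -1.1, -2.2]
grip_width: 0.0601
grasp_force: 20.0
tool_pos: [0.5441, -0.0167, 0.1453]
tool_rot: [-180.0, 0.0, -178.1]
[ 0.54407471 -0.01638908  0.14526963] [-1.79995350e+02  3.68361851e-03 -1.78086216e+02]
side 0.63 [241.1, 189.4] [244.62783811 182.72520522] 59 (array([ 0.5484, -0.0279]), np.float64(6.6), np.float64(0.864))
heel exp 0.5160747097657417
```

View pics/w6t.png

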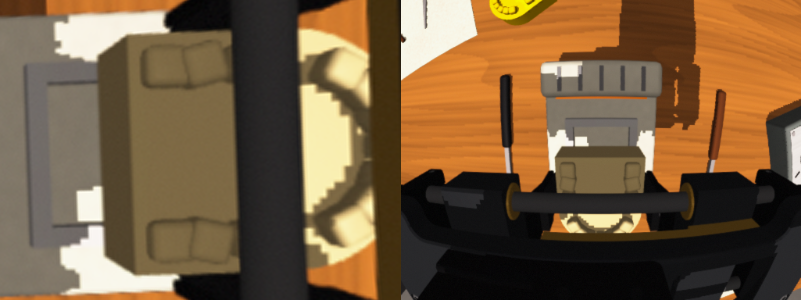

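The cast is held square: its heel top edge runs from (128,35) to (134,272), 0.8 mm from where I expected it. I'll compare it with the pocket rim in this same picture.

```bash
python3 - <<'E'
from h import *
o=get_obs();tp=o["tool_pos"];print(tp)
im=cams.read_camera("wrist")
x0,y1=.5,.026; t=cv2.resize(top(im,.49,.57,-.056,.024,.032,7000),(560,560)).copy()
P=pose(0,D(.002),.5517,-.0157,.037,.032); cv2.polylines(t,[np.c_[(P[:,0]-.49)*7000,(.024-P[:,1])*7000].astype(np.int32)],True,(255,0,0),1)
cv2.imwrite("pics/w7.png",t[:,:400][...,::-1])
for z in(.032,):
    g=cv2.cvtColor(top(im,.49,.53,-.04,.01,z,4000),cv2.COLOR_RGB2GRAY); print(g[80:120,::8].mean(0).round())
E
```

```text
[ 0.54400634 -0.01565414  0.14529248]
[121. 121. 120. 120. 121. 121. 121. 120.  85. 109. 109. 109. 109. 118.
 119. 119. 119. 120. 118. 119. 119.]
```

View pics/w7.png

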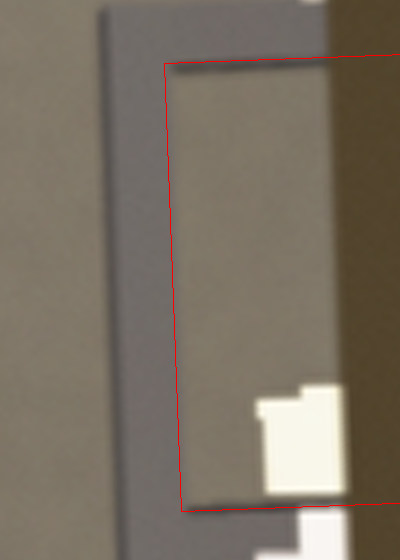

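The overlay of the measured pocket lies on the inner rim edge, at column 173 and rows 63 to 510, to within about 0.5 mm. The cast is lined up with it, so I'll lower.

```bash
python3 -m creep '0 0 -0.025 0 0.05;0 0 -0.025 0 0.05;0 0 -0.015 0 0.05;0 0 -0.008 0 0.05;0 0 0 0 0.05;0 0 0 0 0.05;0 0 0 0 0.05'; python3 -m creep '0 0 0 0 0.05'|sed -n 2,4p
```

```text
time_s: 10.85
tool_pos: [0.5446, -0.0155, 0.0731]
tool_rot: [-180.0, 0.1, -178.0]
force: [0.3, -0.0, -1.6]
grip_width: 0.0597
grasp_force: 20.0
tool_pos: [0.5444, -0.0155, 0.0728]
tool_rot: [-180.0, 0.1, -178.0]
force: [-0.1, -1.0, -2.6]
```

```bash
python3 -m creep '-0.0003 -0.0003 -0.004 0 0.05;0 0 -0.003 0 0.05;0 0 -0.003 0 0.05;0 0 -0.003 0 0.05;0 0 0 0 0.05;0 0 0 0 0.05'
```

```text
time_s: 11.72
tool_pos: [0.5438, -0.0158, 0.0593]
tool_rot: [180.0, 0.0, -178.0]
force: [0.1, 1.0, -1.5]
grip_width: 0.0601
grasp_force: 20.0
```

```bash
python3 -m creep '0 0 -0.002 0 0.05;0 0 -0.002 0 0.05;0 0 -0.001 0 0.05;0 0 0 0 0.05;0 0 0 0 0.05'; python3 -m creep '0 0 -0.001 0 0.05;0 0 0 0 0.05'|grep -E "pos|force"; python3 -m creep '0 0 -0.001 0 0.05;0 0 0 0 0.05;0 0 0 0 0.05'|grep -E "pos|force"
```

```text
time_s: 12.35
tool_pos: [0.5437, -0.0158, 0.0543]
tool_rot: [180.0, 0.0, -178.0]
force: [-0.3, 0.5, -2.5]
grip_width: 0.06
grasp_force: 20.0
tool_pos: [0.5436, -0.0158, 0.0532]
force: [-0.7, 0.1, -1.9]
grasp_force: 20.0
tool_pos: [0.5438, -0.0159, 0.0524]
force: [-0.9, -0.1, -1.4]
grasp_force: 20.0
```

```bash
for i in 1 2; do python3 -m creep '0 0 -0.0007 0 0.05;0 0 0 0 0.05'|grep -E "pos|: \[.*force|force"; done
```

```text
tool_pos: [0.5438, -0.0158, 0.0523]
force: [-3.6, -0.3, 4.9]
grasp_force: 20.0
tool_pos: [0.5439, -0.0158, 0.0523]
force: [-4.2, 1.2, 10.6]
grasp_force: 20.0
```

```bash
python3 -m creep '0 0 0.0012 0 0.05;0 0 0 0 0.062;0 0 0 0 0.064;0 0 0 0 0.068;0 0 0 0 0.075;0 0 0 0 0.075'|grep -vi rot; python3 -m creep '0 0 0.01 0 0.075;0 0 0.03 0 0.075;0 0 0.05 0 0.087;0 0 0.06 0 0.087;-0.02 0.06 0.05 0 0.087;-0.02 0.06 0.01 0 0.087;-0.01 0.06 0 0 0.087;0 0 0 0 0.087'; python3 -m creep '0 0 0 0 0.087;0 0 0 0 0.087' | sed -n 2,3p
python3 - <<'E'
from h import *
im=save("wrist","w8"); s=save("side","s8"); c=save("scene","c8")
print(get_obs()["tool_pos"],get_obs()["qpos"])
for cam in("wrist","side","scene"):
    for r in finder.masks_of("cast",cam):
        if np.hypot(*np.subtract(r["xy"],proj(cam,[.5517,-.0157,.04])))<14: print(cam,r["xy"],fit(cam,r["mask"],[.5517,-.0157,.037],.022))
    for r in finder.tip_of("knob_grip",cam): print(cam,r["p"],r["xy"],at(cam,r["xy"],.081))
k=top(im,.45,.63,.22,.40,.091,2200)[:396,:396]; k2=top(im,.45,.63,.22,.40,.05,2200)[:396,:396]
cv2.imwrite("pics/w8t.png",np.hstack([k,k2])[...,::-1])
cv2.imwrite("pics/s8c.png",np.hstack([cv2.resize(im,(400,300)),cv2.resize(s[165:240,195:295],(400,300),interpolation=cv2.INTER_CUBIC)])[...,::-1])
v=np.vstack([cv2.imread("pics/w8t.png")[:,:792],cv2.resize(cv2.imread("pics/s8c.png"),(792,204))[:204]])
cv2.imwrite("pics/v8.png",v[:600])
E
```

```text
time_s: 14.22
tool_pos: [0.5437, -0.0158, 0.052]
force: [-0.5, 0.1, 0.7]
grip_width: 0.0739
grasp_force: 0.0
time_s: 15.22
tool_pos: [0.497, 0.1556, 0.2521]
tool_rot: [179.9, 0.1, -177.4]
force: [-1.3, -1.6, 0.3]
grip_width: 0.087
grasp_force: 0.0
tool_pos: [0.4992, 0.1474, 0.2506]
tool_rot: [-180.0, -0.0, -178.2]
[0.4990403  0.14792294 0.25050785] [  3.3725414    3.45862109 -23.63885324  99.86598984   1.42369543
  76.98257739  71.31443654]
wrist [131.0, 203.9] (array([ 0.5523, -0.0152]), np.float64(3.5), np.float64(0.059))
wrist 0.95 [388.4, 212.1] [0.5332 0.3095 0.081 ]
side [243.9, 201.7] (array([ 0.5518, -0.0181]), np.float64(5.1), np.float64(0.188))
side 0.54 [219.0, 133.9] [0.5314 0.316  0.081 ]
scene [275.9, 203.6] (array([ 0.5458, -0.0124]), np.float64(3.6), np.float64(0.083))
scene 0.54 [272.3, 203.6] [0.5686 0.0076 0.081 ]
scene 0.5 [328.1, 254.1] [0.5351 0.2989 0.081 ]
```

View pics/v8.png

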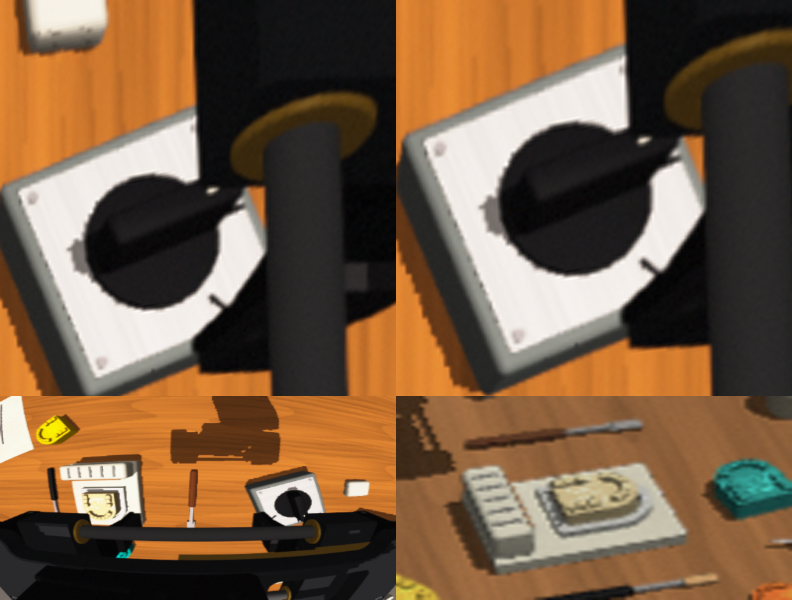

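The cast is seated inside the rim (lower right, at (595,495)) with the robot clear of it. The knob's marked end points to about 20° (upper-left panel (240,195)), and the stop tick is at (218,300). I'll move the camera over the knob and measure it.

```bash
python3 -m creep '0.02 0.03 0.01 0 0.087;0.02 0.04 0.01 0 0.087;0.02 0.04 0.01 0 0.087;0.02 0.03 0 0 0.087;0.02 0.015 0 0 0.087;0 0 0 0 0.087;0 0 0 0 0.087;0 0 0 0 0.087'|sed -n 1,3p; python3 -m creep '0 0 0 0 0.087;0 0 0 0 0.087' | sed -n 2,3p
python3 - <<'E'
from h import *
im=save("wrist","w9"); tp=get_obs()["tool_pos"]; print(tp)
for n,z in(("knob_grip",.081),("control_box",0)):
    for r in finder.tip_of(n,"wrist"): print(n,r["p"],np.round(r["xy"],1),at("wrist",r["xy"],z))
x0,y1,s=.44,.41,4000
def blob(m):
    n,l,st,ce=cv2.connectedComponentsWithStats(m.astype(np.uint8)); i=1+np.argmax(st[1:,4]); return l==i
def W(p): return np.array([x0+p[0]/s,y1-p[1]/s])
hsv=lambda z:cv2.cvtColor(top(im,x0,x0+.19,y1-.19,y1,z,s),cv2.COLOR_RGB2HSV)
h=hsv(.05); box=blob((h[...,1]<60)&(h[...,2]>110)); c=max(cv2.findContours(box.astype(np.uint8),0,2)[0],key=cv2.contourArea)
r=cv2.minAreaRect(cv2.convexHull(c)); print("box top",W(r[0]),np.array(r[1])/s,r[2])
h=hsv(.057); Y,X=np.mgrid[:h.shape[0],:h.shape[1]]
cx,cy=r[0]; near=np.hypot(X-cx,Y-cy)<.042*s
dk=blob((h[...,2]<75)&near); cc=max(cv2.findContours(dk.astype(np.uint8),0,2)[0],key=cv2.contourArea)
(a,b),R=cv2.minEnclosingCircle(cc); print("disc",W((a,b)),R/s, "centroid",W((X[dk].mean(),Y[dk].mean())))
h=hsv(.091); wh=(h[...,1]<70)&(h[...,2]>120)&(np.hypot(X-cx,Y-cy)<.034*s)&(np.hypot(X-cx,Y-cy)>.0*s)
n,l,st,ce=cv2.connectedComponentsWithStats(wh.astype(np.uint8))
for i in range(1,n):
    if st[i,4]>15: d=W(ce[i])-W((cx,cy)); print("white",st[i,4],W(ce[i]),np.hypot(*d),np.degrees(np.arctan2(d[1],d[0])))
t=top(im,x0,x0+.19,y1-.19,y1,.091,s)
cv2.imwrite("pics/w9t.png",cv2.resize(np.hstack([t,top(im,x0,x0+.19,y1-.19,y1,.05,s)]),(800,400))[...,::-1])
E
```

```text
time_s: 16.92
tool_pos: [0.5984, 0.3034, 0.281]
tool_rot: [-180.0, 0.0, -178.0]
tool_pos: [0.5986, 0.3039, 0.281]
tool_rot: [-180.0, 0.0, -178.0]
[0.59864324 0.30396395 0.28089956]
knob_grip 0.77 [259.6 114.6] [0.5296 0.3065 0.081 ]
control_box 0.91 [258.9 113.7] [0.5291 0.3069 0.    ]
box top [0.53051231 0.30632776] [0.11768317 0.11773701] 67.25843811035156
disc [0.53014333 0.30714974] 0.03462416076660156 centroid [0.52942339 0.3061821 ]
white 9335 [0.53648275 0.30951572] 0.006768259382051832 28.100297818285803
white 676 [0.55077848 0.31494453] 0.022021951303816716 23.034221169046674
```

View pics/w9t.png

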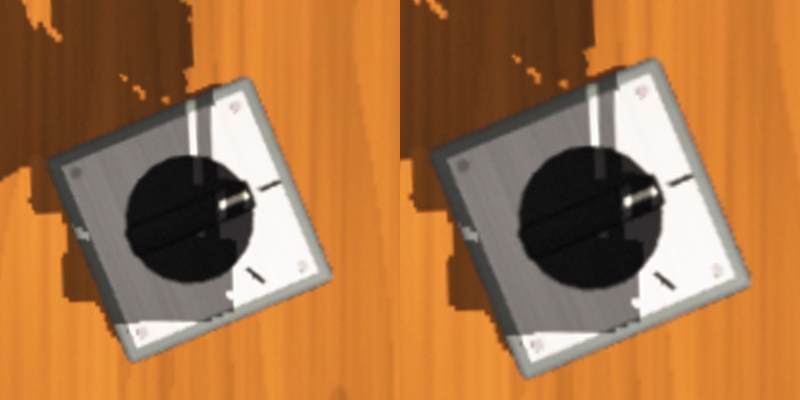

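The knob axis is at (0.5303,0.3066), where the box centre and disc agree. The bar points to 22.7°, toward the rest tick at (680,180) in the right panel.

```bash
python3 -m creep '-0.012 0.0007 -0.02 4 0.07;-0.014 0.001 -0.03 4 0.07;-0.014 0.001 -0.03 4 0.07;-0.014 0 -0.03 4.7 0.07;-0.0143 0 -0.03 4 0.07;0 0 0 0 0.07;0 0 0 0 0.07;0 0 0 0 0.07'
```

```text
time_s: 18.32
tool_pos: [0.532, 0.3074, 0.1424]
tool_rot: [180.0, 0.2, -157.4]
force: [0.2, 0.9, -0.0]
grip_width: 0.0699
grasp_force: 0.0
```

```bash
python3 -m creep '0 0 0 0 0.07;0 0 0 0 0.07'; python3 -c "from h import *;print(get_obs()['qpos'])"
```

```text
time_s: 18.58
tool_pos: [0.5308, 0.3071, 0.1411]
tool_rot: [180.0, 0.0, -157.3]
force: [-1.0, -0.5, -0.8]
grip_width: 0.0701
grasp_force: 0.0
[ -6.77112027  20.65043885 -31.50319746  94.83540069  11.49357933
  67.71116645  71.67758314]
```

```bash
python3 -m creep '-0.0004 -0.0003 -0.02 0 0.06;0 0 -0.02 0 0.06;0 0 -0.015 0 0.05;0 0 -0.005 0 0.04;0 0 0 0 0.03;0 0 0 0 0.03' 40; python3 -m creep '0 0 0 0 0.01;0 0 0 0 0.01;0 0 0 0 0.01;0 0 0 0 0.01;0 0 0 0 0.01'
```

```text
time_s: 19.32
tool_pos: [0.5305, 0.307, 0.0813]
tool_rot: [180.0, 0.1, -157.3]
force: [-0.2, -1.6, 0.0]
grip_width: 0.0325
grasp_force: 0.0
time_s: 19.95
tool_pos: [0.5301, 0.307, 0.081]
tool_rot: [180.0, 0.0, -157.3]
force: [-0.1, -0.1, 2.9]
grip_width: 0.0159
grasp_force: 40.0
```

```bash
python3 -m creep '0 0 0 -6 0.01;0 0 0 -8 0.01;0 0 0 -9 0.01;0 0 0 -9 0.01;0 0 0 -9 0.01;0 0 0 -9 0.01;0 0 0 -6 0.01;0 0 0 0 0.01' ; python3 -m creep '0 0 0 -3 0.01;0 0 0 -3 0.01;0 0 0 0 0.01;0 0 0 0 0.01'; python3 -c "from h import *;o=get_obs();print(o['wrist_torque'],o['qpos'])"
```

```text
time_s: 20.95
tool_pos: [0.5303, 0.308, 0.0811]
tool_rot: [179.9, 0.0, 146.8]
force: [0.9, 3.9, 0.1]
grip_width: 0.0157
grasp_force: 40.0
time_s: 21.45
tool_pos: [0.5303, 0.3081, 0.0811]
tool_rot: [179.8, -0.0, 140.9]
force: [1.6, 4.8, 0.9]
grip_width: 0.0157
grasp_force: 40.0
[ 1.12761923 -0.40959143  0.18714234] [-16.15261723  22.32859788 -20.0011943   98.30289397   8.49565101
  60.71834593  11.95452738]
```

```bash
for i in 1 2; do python3 -m creep '0 0 0 -2 0.01;0 0 0 0 0.01;0 0 0 0 0.01' | grep -E "rot|^force"; python3 -c "from h import *;print(get_obs()['wrist_torque'])";done
```

```text
tool_rot: [179.8, -0.0, 138.9]
force: [1.3, 5.2, 0.6]
[ 1.10377414 -0.38303563  0.4163139 ]
tool_rot: [179.8, 0.0, 137.0]
force: [2.1, 5.4, 1.0]
[ 1.04402134 -0.40070541  0.94345453]
```

At the stop: the torque has jumped from 0.19 to 0.94 Nm. I'll hold there, then bring the knob back and let go.

```bash
python3 -m creep '0 0 0 0 0.01;0 0 0 0 0.01;0 0 0 0 0.01;0 0 0 0 0.01;0 0 0 0 0.01;0 0 0 0 0.01;0 0 0 0 0.01'|sed -n 3p; python3 -m creep '0 0 0 6 0.01;0 0 0 8 0.01;0 0 0 9 0.01;0 0 0 9 0.01;0 0 0 9 0.01;0 0 0 9 0.01;0 0 0 8 0.01;0 0 0 4 0.01'|sed -n 3p;  python3 -m creep '0 0 0 1 0.01;0 0 0 0 0.01;0 0 0 0 0.01'; python3 -c "from h import *;print(get_obs()['wrist_torque'])"
```

```text
tool_rot: [179.9, 0.0, 137.0]
tool_rot: [180.0, 0.0, -161.0]
time_s: 24.45
tool_pos: [0.5301, 0.307, 0.081]
tool_rot: [180.0, 0.0, -160.3]
force: [-0.4, 3.2, 5.0]
grip_width: 0.0159
grasp_force: 40.0
[0.90264064 0.0303227  0.0699023 ]
```

```bash
python3 -m creep '0 0 0 0 0.03;0 0 0 0 0.06;0 0 0 0 0.06;0 0 0 0 0.06;0 0 0 0 0.06;0 0 0 0 0.06'|sed -n 5,6p;  python3 -m creep '0 0 0.02 0 0.06;0 0 0.04 0 0.06;0.014 0 0.05 -4 0.06;0.014 0 0.05 -4 0.06;0.014 0 0.03 -4 0.06;0.014 0 0 -4.7 0.06;0.0143 0 0 -1 0.06;0 0 0 0 0.06'|sed -n 2,3p; python3 -m creep '0 0 0 0 0.06;0 0 0 0 0.06;0 0 0 0 0.06;0 0 0 0 0.06'|sed -n 1,3p
python3 - <<'E'
from h import *
im=save("wrist","w10"); c=save("scene","c10")
x0,y1,s=.44,.41,4000
W=lambda p:np.array([x0+p[0]/s,y1-p[1]/s])
h=cv2.cvtColor(top(im,x0,x0+.19,y1-.19,y1,.091,s),cv2.COLOR_RGB2HSV);Y,X=np.mgrid[:h.shape[0],:h.shape[1]]
cx,cy=(.5303-x0)*s,(y1-.3066)*s
wh=(h[...,1]<70)&(h[...,2]>120)&(np.hypot(X-cx,Y-cy)<.034*s)
n,l,st,ce=cv2.connectedComponentsWithStats(wh.astype(np.uint8))
for i in range(1,n):
    if st[i,4]>15: d=W(ce[i])-[.5303,.3066]; print(st[i,4],np.hypot(*d).round(4),np.degrees(np.arctan2(d[1],d[0])).round(1))
for r in finder.masks_of("cast","scene"):
    if np.hypot(*np.subtract(r["xy"],proj("scene",[.5517,-.0157,.04])))<14: print(r["xy"],fit("scene",r["mask"],[.5517,-.0157,.037],.022))
E
```

```text
grip_width: 0.0591
grasp_force: 0.0
tool_pos: [0.6009, 0.306, 0.2702]
tool_rot: [-180.0, -0.0, -178.0]
time_s: 26.7
tool_pos: [0.6001, 0.3067, 0.2707]
tool_rot: [180.0, 0.0, -178.0]
9424 0.005 52.7
623 0.0222 21.7
```

The knob's white mark is back at (0.5509,0.3148), against (0.5508,0.3149) before. One last check on the cast, then I'll hand in.

```bash
python3 - <<'E'
from h import *
from skimage import data
E
python3 - <<'E'
from h import *
for cam in("side","scene"):
    im=cams.read_camera(cam); old=cv2.imread("pics/%s8.png"%("s" if cam=="side" else "c"))[...,::-1]
    u=proj(cam,[.5517,-.0157,.04]).astype(int); sl=np.s_[u[1]-18:u[1]+18,u[0]-22:u[0]+22]
    print(cam,np.abs(im[sl].astype(int)-old[sl]).mean().round(2),[(np.round(r["xy"]),r["mask"].sum()) for r in finder.masks_of("cast",cam) if np.hypot(*np.subtract(r["xy"],u))<20])
E
```

```text
side 1.14 [(array([246., 203.]), np.int64(295))]
scene 1.35 [(array([275., 203.]), np.int64(272))]Traceback (most recent call last):
  File "<stdin>", line 2, in <module>
ModuleNotFoundError: No module named 'skimage'
```

The cast is unchanged since it was released, apart from image noise.

```bash
python3 -c "
from h import *
print(ticket.sign_off())"
```

```text
the job is handed in; nothing more can be done
None
```

The cast is seated in the pocket, teeth up and released; the knob was turned to its stop, held for about a second and is back at rest; the job was handed in at about 27 s.

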